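# Put the press tooling back in its trays

## Robot

A 6-joint arm with a two-finger parallel gripper is mounted at the origin on the work surface. World frame = base frame: x ahead of the robot, y to its left, z up, the work surface at z = 0. Lengths are in m, angles in degrees, forces in N, time in s.
With the tool pointing down it reaches from about 0.375 to 0.9 m from the base axis. Payload 3.1 kg.
Tool frame: the origin (TCP) lies between the finger pads; the fingertips stand 11 mm ahead of it and the grasp point (between the pads) lies 8 mm behind it; z points along the fingers, y is the line along which they close (so a half turn about z gives the same grasp; the last joint's range is limited). The gripper opens to 87 mm and grips with 3 to 60 N. Pads are 19 mm wide; open, the fingers measure 117 mm over their backs; the gripper's body (75 mm by 190 mm) begins 51 mm behind the grasp point.
Start: joints at [52.855, 30.224, 82.088, -0, 67.689, -10.227], TCP at [0.283, 0.557, 0.234] pointing down, gripper open.
Joint ranges: [-176.69, 176.69], [-43.24, 126.21], [12.49, 139.97], [-82, 262], [0, 151.66], [-163.58, 163.58]. Speed limits (degrees/s): [159.86, 159.86, 180, 180, 180, 180].

## Interface

Orientations are given as a 3x3 rotation matrix whose columns are the frame's x, y, z axes.
In Python, from rig import bot gives the robot as it stands.
- The arm moves only by the tool apply_moves, never from a script. Its argument "steps" is a list that holds one entry, the list of rows, each a list of 7 numbers: the shift along the tool's x, y, z in cm, then the turn, a rotation vector about the tool's x, y, z in degrees, then the gripper command: -1 is shut, 1 is fully open, values between are in proportion. In form: [[[dx, dy, dz, rx, ry, rz, jaw], ...]]. A call has 1 to 20 rows; each row is the pose to reach, as a shift and turn from the pose commanded when the call began, along the tool's axes at that moment; what a row does not reach only later rows make up. A row lasts 1/8 s, in which the tool goes at most 62.5 mm and 10.7 degrees, less where a joint would pass 70% of its speed; a pose out of reach is approached as far as the arm can. A call with a gripper value outside its range is refused whole. The fingers move at their own pace and stop on an object; the grip force is fixed at half the most. Time passes only in rows, so rows that repeat a pose let the fingers close. It gives the time, the measured TCP pose, the force, the opening and the grip force at its end, in the units of the state.
- bot.read_state(): the state, without advancing time (a new reading comes with each control period).
- bot.capture(name): name is "scene" or "top"; returns the picture (480x640x3 uint8, blue, green, red); there is no depth.
- bot.camera_model(name): a dict with "intrinsics" (3x3 intrinsics, pixels), "R" (3x3) and "t" (3): a world point X has camera coordinates R X + t. Camera axes: x right, y down, z forward; pixel columns grow to the right and rows downward; lengths in m; the calibration is good to about 2 mm. A picture is of the moment at which its call begins. camera_model takes no time and is no camera call.
- bot.hand_in(): hands the job in; it is judged then, once.
The state is a dict: "time_s": time; "joint_positions": joint angles; "qvel": joint speeds; "tau": joint torques, N m; "position": TCP position; "tcp_rot": TCP orientation; "force": force on the tool from outside, world axes, zero at the start; "moment": the same for the moment, N m; "opening": opening from 0.0 (shut) to 1.0 (fully open); "grasp_force": force on a finger pad.
Only numpy, scipy, OpenCV 4.12 (cv2) and the standard library are available. Lean on these libraries where they do the work, as an engineer would, in place of code of your own. Each camera call takes 0.05 s, during which the arm holds its last target. There are 200 camera calls.

## Task

The tools of the stamping press are mixed up on the bench: put the two brass stamps back in the cork-lined wooden tray and the two dark steel circle cutters in the blue tray with the white pad, one tool to each bay, and the aluminium type holder in the red tray with the black mat. Every tool must stand upright with its face flat on the lining and its shank up, and be set down rather than dropped, because faces and cutting edges chip. Leave the dye jar and the screwdriver where they are.

Things in the scene. Friction and masses are not known exactly. Their poses are not given: they have to be found in the camera images.
- round_stamp_center (a point): Round brass embossing stamp for a bench press: brass disc 44 mm in diameter and 16 mm thick, steel collar 26 mm wide up to 20 mm, 0.25 kg or so. Loose, standing upright on the bench face down. Upright steel shank 16 mm in diameter on its vertical axis, from 20 mm above the underside up to the top at 54 mm. Origin on the axis half-way up, 27 mm above the underside; z up along the shank.
- square_stamp_center (a point): Square brass embossing stamp: brass block 38 by 38 mm (sides along its x and y) and 16 mm thick, steel collar 26 mm wide up to 20 mm, 0.25 kg or so. Loose, standing upright on the bench face down. Upright steel shank 16 mm in diameter on its vertical axis, from 20 mm above the underside up to the top at 54 mm. Origin on the axis half-way up, 27 mm above the underside; z up along the shank.
- large_cutter_center (a point): Large circle cutter: dark steel tube 48 mm in diameter, closed at the top, cutting edge down, head 30 mm high, 0.3 kg or so. Loose, standing upright on the bench face down. Upright steel shank 16 mm in diameter on its vertical axis, from 30 mm above the underside up to the top at 62 mm. Origin on the axis half-way up, 31 mm above the underside; z up along the shank.
- small_cutter_center (a point): Small circle cutter: dark steel tube 30 mm in diameter, closed at the top, cutting edge down, head 30 mm high, 0.16 kg or so. Loose, standing upright on the bench face down. Upright steel shank 16 mm in diameter on its vertical axis, from 30 mm above the underside up to the top at 62 mm. Origin on the axis half-way up, 31 mm above the underside; z up along the shank.
- type_holder_center (a point): Aluminium type holder: silvery bar 64 mm long (along its y), 26 mm wide (x), 20 mm high, with a small brass clamp screw that stands 6 mm out of its +y end, 0.16 kg or so. Loose, standing upright on the bench face down. Upright steel shank 16 mm in diameter on its vertical axis, from 20 mm above the underside up to the top at 54 mm. Origin on the axis half-way up, 27 mm above the underside; z up along the shank.
- stamp_tray: Pale wooden tray with a brown cork lining, for the brass stamps. Fixed, long side along its y, 155 by 80 mm outside, 5 mm walls, rim 20 mm above the bench, top of the lining 7 mm above the bench. Origin at the centre of its underside, on the bench; z up. A 5 mm divider at y = 0, as high as the rim, parts it into two equal bays of 70 by 70 mm, centred at x = 0, y = +37.5 and y = -37.5 mm.
- cutter_tray: Blue tray with a white plastic pad as lining, for the circle cutters. Fixed, long side along its y, 155 by 80 mm outside, 5 mm walls, rim 20 mm above the bench, top of the lining 7 mm above the bench. Origin at the centre of its underside, on the bench; z up. A 5 mm divider at y = 0, as high as the rim, parts it into two equal bays of 70 by 70 mm, centred at x = 0, y = +37.5 and y = -37.5 mm.
- holder_tray: Red tray with a black rubber mat as lining, for the type holder. Fixed, long side along its y, 106 by 66 mm outside, 5 mm walls, rim 20 mm above the bench, top of the lining 7 mm above the bench. Origin at the centre of its underside, on the bench; z up. One bay, 96 mm (y) by 56 mm (x) inside, centred on the origin.
- dye_jar_center (a point): Bystander: amber glass dye jar with a black cap, 52 mm in diameter, 85 mm high, standing loose. Origin half-way up its axis; z up.
- screwdriver_grip (a point): Bystander: screwdriver with a yellow handle, about 190 mm long, lying loose. Point at the middle of its handle; the shaft points along its x.
Not all that is in view belongs to the job. What is shaped like the part that bears round_stamp_center but orange is not meant.

How it is judged:
By the outcome, as a careful person would: the job done as asked, in the order asked, and still so for the second after the job is handed in, with the robot touching nothing.
It also fails if it takes over 120 s, if anything falls off the work surface, if the arm or the gripper's body presses on something with over 40 N, if the wrist force passes 120 N, or if a joint passes its speed limit or range.

## Working session

There is one attempt and no reset: what is moved stays moved. The work goes in short steps, Python scripts to look and compute and a tool call to move; the robot and the scene stay as the last step left them, time stands still between calls to the robot, and variables do not carry over. Pictures are saved under pics/ and viewed, at most 14 in all, crops included, and the job is handed in when it is done.

Besides the shell and the picture viewer there is one more tool, called after "Emit:" as name([rows], argument=value, ...), one row to a line, values as JSON. apply_moves: Moves the arm, as the interface text tells. Its arguments: {"type":"object","properties":{"steps":{"type":"array","items":{"type":"array","items":{"type":"array","items":{"type":"number"}}}}},"required":["steps"]}

```bash
mkdir -p pics; ls; python3 - <<'E'
from rig import bot
import cv2
for n in("scene","top"):
    cv2.imwrite(f"pics/{n}0.png",bot.capture(n)); m=bot.camera_model(n); print(n,m)
s=bot.read_state();print(s)
E
```

```text
pics
scene {'intrinsics': array([[435.26878652,   0.        , 315.39628389],
       [  0.        , 435.26878652, 235.10371452],
       [  0.        ,   0.        ,   1.        ]]), 'R': array([[-0.33289803,  0.94294499,  0.00579968],
       [ 0.81190017,  0.28975109, -0.50681596],
       [-0.47958004, -0.16400927, -0.86203477]]), 't': array([ 0.18454061, -0.35260597,  1.26110576])}
top {'intrinsics': array([[526.63768503,   0.        , 317.15438585],
       [  0.        , 526.63768503, 240.79027386],
       [  0.        ,   0.        ,   1.        ]]), 'R': array([[ 0.01813855, -0.99945878,  0.02744346],
       [-0.99021833, -0.02175516, -0.13782004],
       [ 0.13834249, -0.02467516, -0.99007701]]), 't': array([-0.04915279,  0.44866898,  1.05564134])}
{'time_s': 0.1, 'joint_positions': array([ 5.28548830e+01,  3.02745694e+01,  8.21490409e+01, -3.57709283e-03,
        6.76896278e+01, -1.02272203e+01]), 'qvel': array([-0.06334042, -0.12678268, -0.2356797 ,  0.02320378, -0.08323139,
        0.00676448]), 'tau': array([-4.77244175e-04, -4.40989387e+01, -1.77149445e+01,  6.34966604e-02,
        5.34054113e-02, -1.35548643e-05]), 'position': array([0.28253997, 0.55677062, 0.23265952]), 'tcp_rot': array([[-8.91666752e-01,  4.52690939e-01, -1.14736685e-03],
       [ 4.52692298e-01,  8.91665347e-01, -1.61026301e-03],
       [ 2.94115784e-04, -1.95522213e-03, -9.99998045e-01]]), 'force': array([ 0.54034167, -0.83444275, -0.0501978 ]), 'moment': array([0.00125937, 0.03553215, 0.01369153]), 'grasp_force': 0.0, 'opening': 1.0018244117400525}
```

View pics/top0.png

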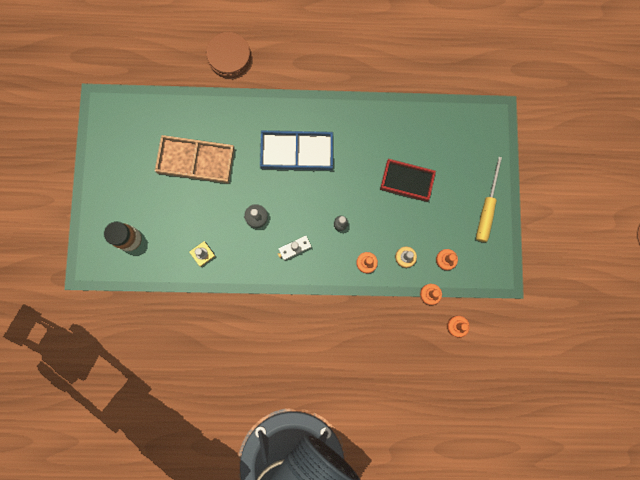

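View pics/scene0.png

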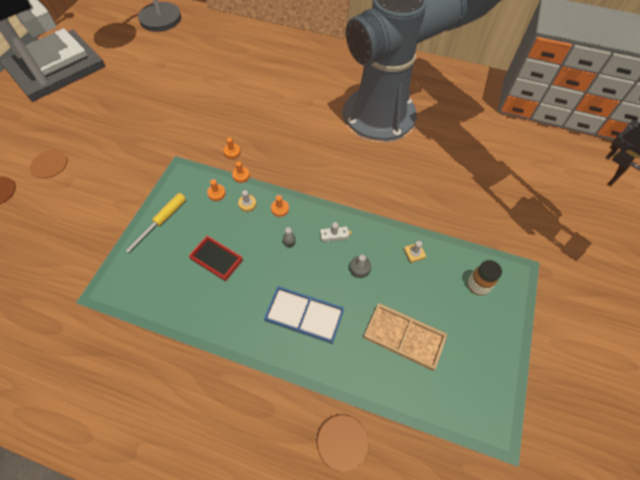

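The top view shows these positions:
- **Tools:** square stamp (202,253), large cutter (256,216), type holder (295,248) and small cutter (342,223).
- **Trays and bystanders:** cork tray (195,159), blue tray (297,151), red tray (408,180), jar (123,236) and screwdriver (488,210).
- **Round stamp candidates:** (406,257) is brass yellow with a steel shank. (367,262), (447,259), (431,294) and (458,326) are all orange. The brass one at (406,257) fits the description. I'll check it in a crop.

```bash
python3 - <<'E'
import cv2,numpy as np
im=cv2.imread("pics/top0.png")
a=cv2.resize(im[205:305,180:340],None,fx=5,fy=5,interpolation=cv2.INTER_CUBIC)
b=cv2.resize(im[205:305,320:480],None,fx=5,fy=5,interpolation=cv2.INTER_CUBIC)
cv2.imwrite("pics/cropA.png",a);cv2.imwrite("pics/cropB.png",b)
E
```

```text
(no output)
```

View pics/cropA.png

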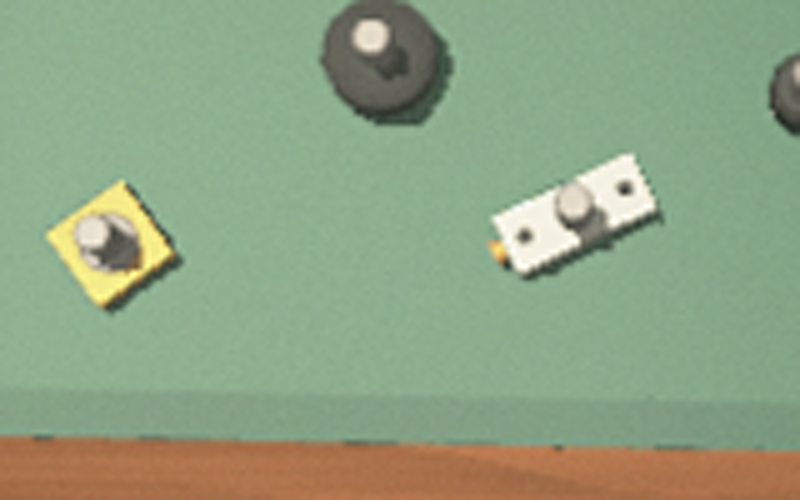

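View pics/cropB.png

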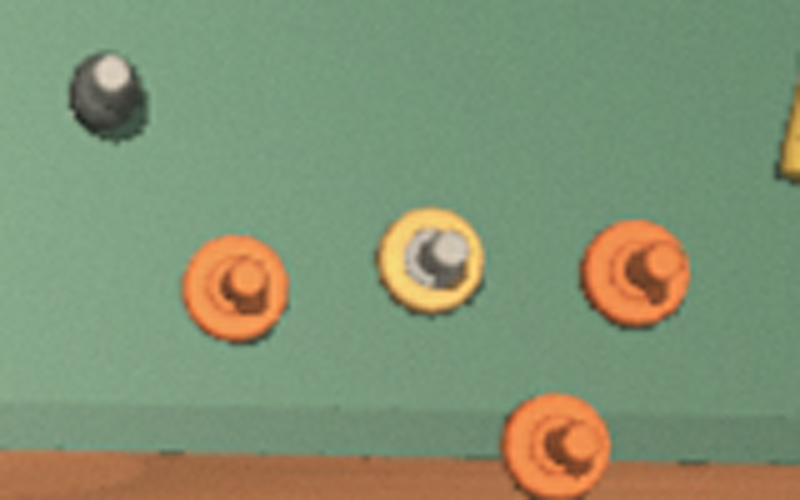

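The crop confirms the round stamp at (406,257): brass disc, steel shank. Its neighbours are orange throughout. Now I'll measure positions.

```bash
cat > h.py <<'E'
from rig import bot
import cv2,numpy as np
def ray(n,uv,z):
    m=bot.camera_model(n);R,t=m["R"],m["t"]
    d=R.T@np.linalg.inv(m["intrinsics"])@np.array([uv[0],uv[1],1.]);c=-R.T@t
    return c+d*(z-c[2])/d[2]
def goal(p,yawy=None):
    """shift (cm) in tool axes to TCP goal p; rz (deg) so tool y points at world yaw (mod 180)"""
    s=bot.read_state();R=s["tcp_rot"];sh=R.T@(np.array(p)-s["position"])*100
    rz=None
    if yawy is not None:
        cur=np.degrees(np.arctan2(R[1,1],R[0,1])); rz=-((yawy-cur+90)%180-90)
    return sh.round(2),rz,s["position"].round(4),s["joint_positions"].round(1)
E
python3 - <<'E'
from h import *
f=lambda x,y,ox:((x+.5)/5-.5+ox,(y+.5)/5-.5+205)
for n,uv,z in[("round",f(452,247,320),.054),("square",f(92,230,180),.054),("large",f(371,36,180),.062),("small",f(113,71,320),.062),("holder",f(575,202,180),.054)]:
    print(n,ray("top",uv,z).round(4))
im=cv2.imread("pics/top0.png");hsv=cv2.cvtColor(im,cv2.COLOR_BGR2HSV).astype(int)
H,S,V=hsv[...,0],hsv[...,1],hsv[...,2]
nong=~((H>60)&(H<95)&(S>50))
def rect(roi,mask,z,name):
    x0,x1,y0,y1=roi;m=np.zeros(mask.shape,np.uint8);m[y0:y1,x0:x1]=mask[y0:y1,x0:x1]*255
    m=cv2.morphologyEx(m,cv2.MORPH_OPEN,np.ones((3,3)))
    cs,_=cv2.findContours(m,0,1);c=max(cs,key=cv2.contourArea)
    P=np.array([ray("top",q[0],z)[:2] for q in c],np.float32)
    r=cv2.minAreaRect(P*1000);bx=cv2.boxPoints(r);e=max([bx[1]-bx[0],bx[2]-bx[1]],key=np.linalg.norm)
    print(name,np.round(r[0],1),np.round(r[1],1),"long axis yaw",round(float(np.degrees(np.arctan2(e[1],e[0])))%180,1))
rect((145,245,125,195),nong,.02,"cork")
rect((250,345,120,180),nong|(V<60),.02,"blue")
rect((370,445,150,210),nong,.02,"red")
rect((180,220,235,275),(H>18)&(H<35)&(S>90)&(V>150),.016,"square")
rect((270,320,230,265),(S<60)&(V>180),.02,"holder")
E
```

```text
round [ 0.4236 -0.2281  0.054 ]
square [0.4214 0.1989 0.054 ]
large [0.5015 0.0894 0.062 ]
small [ 0.4913 -0.0892  0.062 ]
holder [0.4369 0.0058 0.054 ]
cork [601.5 209.2] [194.4 122.5] long axis yaw 83.3
blue [638.6   8.9] [103.6 160.2] long axis yaw 91.6
red [ 586.4 -231.1] [109.   73.6] long axis yaw 76.6
square [427.5 190. ] [38.5 16.4] long axis yaw 44.0
holder [428.8  23.1] [26.2 27.8] long axis yaw 117.9
```

```bash
python3 - <<'E'
from h import *
im=cv2.imread("pics/top0.png");hsv=cv2.cvtColor(im,cv2.COLOR_BGR2HSV).astype(int)
H,S,V=hsv[...,0],hsv[...,1],hsv[...,2]
def rect(roi,mask,z,name):
    x0,x1,y0,y1=roi;m=np.zeros(mask.shape,np.uint8);m[y0:y1,x0:x1]=mask[y0:y1,x0:x1]*255
    m=cv2.morphologyEx(m,cv2.MORPH_CLOSE,np.ones((5,5)))
    n,l,st,_=cv2.connectedComponentsWithStats(m);k=1+np.argmax(st[1:,4]);ys,xs=np.where(l==k)
    P=np.array([ray("top",q,z)[:2] for q in zip(xs,ys)],np.float32)
    r=cv2.minAreaRect(P*1000);bx=cv2.boxPoints(r);e=max([bx[1]-bx[0],bx[2]-bx[1]],key=np.linalg.norm)
    print(name,np.round(r[0],1),np.round(r[1],1),"long axis yaw",round(float(np.degrees(np.arctan2(e[1],e[0])))%180,1), "px",xs.min(),xs.max(),ys.min(),ys.max())
rect((145,245,125,195),(H<28)&(S>60),.02,"cork")
rect((250,345,120,180),((H>98)&(S>70))|((S<35)&(V>150)),.02,"blue")
rect((370,445,150,210),((H<12)|(H>168))&(S>80),.02,"red")
rect((180,220,235,275),(H>15)&(H<35)&(S>90)&(V>120),.016,"square")
rect((270,320,230,265),(S<45)&(V>140),.02,"holder")
E
```

```text
Traceback (most recent call last):
  File "h.py", line 4, in ray
    m=bot.camera_model(n);R,t=m["R"],m["t"]
ValueError: time passes only in moves, steps and waits
```

```bash
python3 - <<'E'
s=open('h.py').read().replace('def ray','M={n:bot.camera_model(n) for n in("top","scene")}\ndef ray',1).replace('m=bot.camera_model(n);','m=M[n];')
open('h.py','w').write(s)
E
cat > m.py <<'E'
from h import *
im=cv2.imread("pics/top0.png");hsv=cv2.cvtColor(im,cv2.COLOR_BGR2HSV).astype(int)
H,S,V=hsv[...,0],hsv[...,1],hsv[...,2]
def rect(roi,mask,z,name):
    x0,x1,y0,y1=roi;m=np.zeros(mask.shape,np.uint8);m[y0:y1,x0:x1]=mask[y0:y1,x0:x1]*255
    m=cv2.morphologyEx(m,cv2.MORPH_CLOSE,np.ones((5,5)))
    n,l,st,_=cv2.connectedComponentsWithStats(m);k=1+np.argmax(st[1:,4]);ys,xs=np.where(l==k)
    P=np.array([ray("top",q,z)[:2] for q in zip(xs,ys)],np.float32)
    r=cv2.minAreaRect(P*1000);bx=cv2.boxPoints(r);e=max([bx[1]-bx[0],bx[2]-bx[1]],key=np.linalg.norm)
    print(name,np.round(r[0],1),np.round(r[1],1),"long axis yaw",round(float(np.degrees(np.arctan2(e[1],e[0])))%180,1), "px",xs.min(),xs.max(),ys.min(),ys.max())
rect((145,245,125,195),(H<28)&(S>60),.02,"cork")
rect((250,345,120,180),((H>98)&(S>70))|((S<35)&(V>150)),.02,"blue")
rect((370,445,150,210),((H<12)|(H>168))&(S>80),.02,"red")
rect((180,220,235,275),(H>15)&(H<35)&(S>90)&(V>120),.016,"square")
rect((270,320,230,265),(S<45)&(V>140),.02,"holder")
print(goal((.4236,-.2281,.15),0))
E
python3 m.py
```

```text
cork [621.4 223. ] [158.6  84.4] long axis yaw 83.3 px 155 233 135 182
blue [646.8   7.9] [ 83.3 153.6] long axis yaw 90.5 px 260 332 131 169
red [ 587.1 -231.2] [107.2  70.5] long axis yaw 77.0 px 380 435 159 200
square [420.2 198.7] [39.2 38. ] long axis yaw 37.5 px 190 214 242 265
holder [437.    6.4] [27.8 65.3] long axis yaw 117.0 px 278 311 235 259
(array([-48.11, -63.58,   8.38]), np.float64(63.08348106045455), array([0.2825, 0.5568, 0.2327]), array([ 52.9,  30.3,  82.1,  -0. ,  67.7, -10.2]))
```

Mask sizes match the described parts, so these estimates are good enough to start. I'll go to the round stamp first, via a waypoint to stay within reach.

Emit:
apply_moves([
  [[-35.5,-22,4,0,0,0,0],[-35.5,-22,4,0,0,0,0],[-35.5,-22,4,0,0,0,0],[-35.5,-22,4,0,0,0,0],[-35.5,-22,4,0,0,0,0],[-35.5,-22,4,0,0,0,0],[-35.5,-22,4,0,0,0,0],[-48.1,-63.6,10.4,0,0,0,0],[-48.1,-63.6,10.4,0,0,0,0],[-48.1,-63.6,10.4,0,0,0,0],[-48.1,-63.6,10.4,0,0,0,0],[-48.1,-63.6,10.4,0,0,0,0],[-48.1,-63.6,10.4,0,0,0,0],[-48.1,-63.6,10.4,0,0,0,0],[-48.1,-63.6,10.4,0,0,0,0],[-48.1,-63.6,10.4,0,0,0,0]],
])

```text
time_s: 2.1
position: [0.4232, -0.2271, 0.1292]
tcp_rot: [[-0.891, 0.454, -0.001], [0.454, 0.891, 0.002], [0.002, 0.001, -1.0]]
force: [0.6, 1.0, 0.6]
opening: 0.499
grasp_force: 0.0
```

```bash
python3 - <<'E'
from h import *
print(goal((.4236,-.2281,.034),0))
a=bot.capture("top")[200:320,340:500];b=bot.capture("scene")[140:240,180:320]
cv2.imwrite("pics/near1.png",np.vstack([cv2.resize(a,(400,300)),cv2.resize(b,(400,286))]))
E
```

```text
(array([-0.1 , -0.08,  9.52]), np.float64(63.0060875889871), array([ 0.4232, -0.2271,  0.1292]), array([ -41.6,   29. ,  108.1,    0. ,   43. , -104.6]))
```

View pics/near1.png

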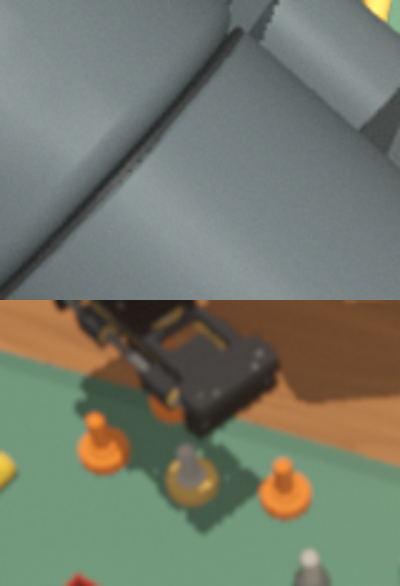

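The scene crop shows the open fingers over the brass stamp at about (245,193) in the full image, with the orange ones clear to either side. Descending and gripping.

Emit:
apply_moves([
  [[-0.1,-0.1,4,0,0,0,0],[-0.1,-0.1,7,0,0,0,0],[-0.1,-0.1,9.4,0,0,0,0],[-0.1,-0.1,9.4,0,0,0,0],[-0.1,-0.1,9.4,0,0,0,-1],[-0.1,-0.1,9.4,0,0,0,-1],[-0.1,-0.1,9.4,0,0,0,-1],[-0.1,-0.1,9.4,0,0,0,-1],[-0.1,-0.1,9.4,0,0,0,-1],[-0.1,-0.1,9.4,0,0,0,-1]],
])

```text
time_s: 3.45
position: [0.4246, -0.2294, 0.0361]
tcp_rot: [[-0.892, 0.453, 0.001], [0.453, 0.892, -0.001], [-0.001, -0.0, -1.0]]
force: [0.1, -0.7, 6.4]
opening: 0.173
grasp_force: 30.0
```

```bash
python3 - <<'E'
from h import *
print(goal((.627,.260,.048)))
E
```

```text
(array([ 4.11, 52.8 , -1.22]), None, array([ 0.4246, -0.2294,  0.0361]), array([ -41.7,   39.6,  110.8,   -0. ,   29.6, -104.7]))
```

Emit:
apply_moves([
  [[0,0,-2,0,0,0,-1],[0,0,-6,0,0,0,-1],[0,0,-10,0,0,0,-1],[0.2,2,-10,0,0,0,-1],[0.5,6,-10,0,0,0,-1],[0.9,11,-10,0,0,0,-1],[1.3,16,-10,0,0,0,-1],[1.7,21,-10,0,0,0,-1],[2,26,-10,0,0,0,-1],[2.4,31,-10,0,0,0,-1],[2.8,36,-10,0,0,0,-1],[3.2,41,-10,0,0,0,-1],[3.6,46,-10,0,0,0,-1],[3.9,50,-10,0,0,0,-1],[4.1,52.8,-10,0,0,0,-1],[4.1,52.8,-10,0,0,0,-1],[4.1,52.8,-7,0,0,0,-1],[4.1,52.8,-4,0,0,0,-1],[4.1,52.8,-4,0,0,0,-1]],
])

```text
time_s: 5.82
position: [0.6233, 0.2586, 0.0721]
tcp_rot: [[-0.891, 0.453, -0.009], [0.453, 0.891, -0.002], [0.007, -0.006, -1.0]]
force: [-0.1, -0.3, -2.5]
opening: 0.176
grasp_force: 30.0
```

```bash
python3 - <<'E'
from h import *
print(goal((.627,.260,.0435)))
a=bot.capture("top")[110:230,120:280];b=bot.capture("scene")[260:400,320:480]
cv2.imwrite("pics/near2.png",np.hstack([cv2.resize(a,(400,300)),cv2.resize(b,(343,300))]))
E
```

```text
(array([-0.29,  0.31,  2.86]), None, array([0.6233, 0.2586, 0.0721]), array([ 13.1,  45.2,  80.6,  -0. ,  54.7, -49.9]))
```

View pics/near2.png

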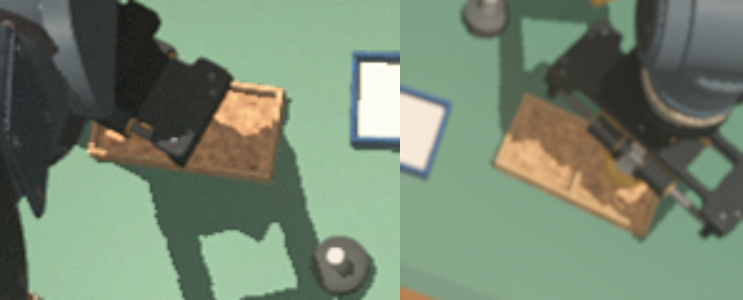

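The stamp hangs upright over the tray's left bay, at about (185,150) in the full top image. Lowering gently.

Emit:
apply_moves([
  [[-0.2,0.2,1.2,0,0,0,-1],[-0.2,0.2,2.2,0,0,0,-1],[-0.2,0.2,2.5,0,0,0,-1],[-0.2,0.2,2.6,0,0,0,-1],[-0.2,0.2,2.7,0,0,0,-1],[-0.2,0.2,2.7,0,0,0,-1]],
])

```text
time_s: 6.68
position: [0.6296, 0.2614, 0.0487]
tcp_rot: [[-0.892, 0.453, 0.0], [0.453, 0.892, 0.0], [-0.0, 0.0, -1.0]]
force: [0.2, -0.4, -2.6]
opening: 0.174
grasp_force: 30.0
```

Emit:
apply_moves([
  [[0.1,-0.1,0.2,0,0,0,-1],[0.2,-0.2,0.3,0,0,0,-1],[0.2,-0.2,0.4,0,0,0,-1],[0.2,-0.2,0.45,0,0,0,-1],[0.2,-0.2,0.45,0,0,0,-1],[0.2,-0.2,0.45,0,0,0,-1]],
])

```text
time_s: 7.42
position: [0.6269, 0.2605, 0.0441]
tcp_rot: [[-0.892, 0.453, 0.0], [0.453, 0.892, 0.0], [-0.0, 0.0, -1.0]]
force: [-0.0, -0.2, -2.2]
opening: 0.172
grasp_force: 30.0
```

Emit:
apply_moves([
  [[0,0,0.05,0,0,0,-1],[0,0,0.1,0,0,0,-1],[0,0,0.15,0,0,0,-1],[0,0,0.15,0,0,0,-1]],
])

```text
time_s: 7.92
position: [0.6268, 0.2604, 0.0432]
tcp_rot: [[-0.892, 0.453, 0.0], [0.453, 0.892, -0.0], [-0.0, 0.0, -1.0]]
force: [-2.1, -0.5, 3.4]
opening: 0.172
grasp_force: 30.0
```

Emit:
apply_moves([
  [[0,0,0,0,0,0,-0.3],[0,0,0,0,0,0,0],[0,0,0,0,0,0,0],[0,0,-1,0,0,0,0],[0,0,-4,0,0,0,0],[0,0,-8,0,0,0,0],[15.6,-14.9,-8,0,0,0,0],[15.6,-14.9,-8,0,0,0,0],[15.6,-14.9,-8,0,0,0,0],[15.6,-14.9,-8,0,0,0,0],[15.6,-14.9,-8,0,0,0,0],[15.6,-14.9,-6,0,0,0,0],[15.6,-14.9,-6,0,0,0,0],[15.6,-14.9,-6,0,0,0,0]],
])

```text
time_s: 9.68
position: [0.4219, 0.1986, 0.1029]
tcp_rot: [[-0.892, 0.453, 0.002], [0.453, 0.892, 0.0], [-0.001, 0.001, -1.0]]
force: [0.2, 0.7, -0.3]
opening: 0.503
grasp_force: 0.0
```

```bash
python3 - <<'E'
from h import *
print(goal((.421,.1986,.035)))
a=bot.capture("top")[110:230,120:280];b=bot.capture("scene")[220:380,330:490]
cv2.imwrite("pics/near3.png",np.hstack([cv2.resize(a,(400,300)),cv2.resize(b,(400,400))[:300]]))
E
```

```text
(array([ 0.09, -0.04,  6.79]), None, array([0.4219, 0.1986, 0.1029]), array([ 11.4,  31.1, 111.3,   0. ,  37.4, -51.6]))
```

View pics/near3.png

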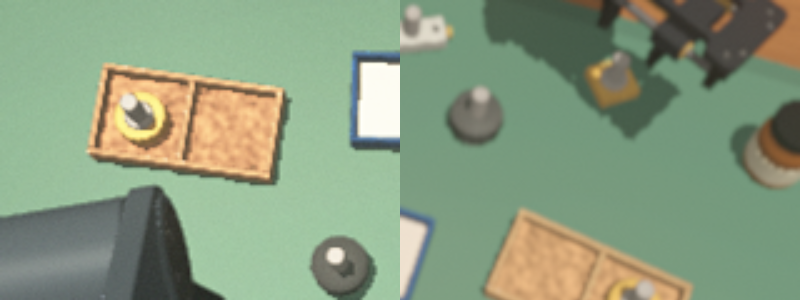

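The round stamp stands upright in the left bay, and the fingers straddle the square stamp's shank, about (416,247) in the scene view. Grasping it and carrying it over, with a turn to square it up.

Emit:
apply_moves([
  [[0.05,0,3.5,0,0,0,0],[0.05,0,6.2,0,0,0,0],[0.05,0,6.8,0,0,0,0],[0.05,0,6.8,0,0,0,0],[0.05,0,6.8,0,0,0,-1],[0.05,0,6.8,0,0,0,-1],[0.05,0,6.8,0,0,0,-1],[0.05,0,6.8,0,0,0,-1],[0.05,0,6.8,0,0,0,-1],[0,0,5,0,0,0,-1],[0,0,1,0,0,0,-1],[0,0,-2,0,0,0,-1],[-3,1.3,-2,0,0,8,-1],[-7,3,-2,0,0,17,-1],[-11,4.8,-2,0,0,26,-1],[-15,6.5,-2,0,0,35,-1],[-18.1,7.8,-2,0,0,44,-1],[-18.1,7.8,-1,0,0,44,-1],[-18.1,7.8,2,0,0,44,-1],[-18.1,7.8,2,0,0,44,-1]],
])

```text
time_s: 12.28
position: [0.6125, 0.1855, 0.079]
tcp_rot: [[-0.328, 0.945, -0.01], [0.945, 0.328, -0.001], [0.002, -0.01, -1.0]]
force: [-0.8, 0.1, -2.8]
opening: 0.176
grasp_force: 30.0
```

```bash
python3 - <<'E'
from h import *
print(goal((.618,.186,.043)))
E
```

```text
(array([-0.14,  0.57,  3.6 ]), None, array([0.6125, 0.1855, 0.079 ]), array([  6.9,  42.6,  85.9,   0. ,  52. , -12.3]))
```

Emit:
apply_moves([
  [[0,0,1.5,0,0,0,-1],[0,0,2.5,0,0,0,-1],[0,0,3,0,0,0,-1],[0,0,3,0,0,0,-1],[0,0,3,0,0,0,-1]],
])

```text
time_s: 12.9
position: [0.6173, 0.1859, 0.053]
tcp_rot: [[-0.327, 0.945, 0.001], [0.945, 0.327, 0.0], [-0.0, 0.001, -1.0]]
force: [0.6, 0.3, -1.5]
opening: 0.17
grasp_force: 30.0
```

Emit:
apply_moves([
  [[0,0,0.5,0,0,0,-1],[0,0,0.8,0,0,0,-1],[0,0,0.9,0,0,0,-1],[0,0,0.95,0,0,0,-1],[0,0,0.95,0,0,0,-1]],
])

```text
time_s: 13.52
position: [0.617, 0.1858, 0.0431]
tcp_rot: [[-0.327, 0.945, 0.0], [0.945, 0.327, -0.0], [-0.0, 0.0, -1.0]]
force: [0.3, 0.2, -3.1]
opening: 0.177
grasp_force: 30.0
```

Emit:
apply_moves([
  [[0,0,0.05,0,0,0,-1],[0,0,0.1,0,0,0,-1],[0,0,0.1,0,0,0,-1]],
])

```text
time_s: 13.9
position: [0.6169, 0.1858, 0.0421]
tcp_rot: [[-0.327, 0.945, 0.0], [0.945, 0.327, 0.0], [0.0, 0.0, -1.0]]
force: [0.3, 0.4, -3.2]
opening: 0.176
grasp_force: 30.0
```

Emit:
apply_moves([
  [[0,0,0.05,0,0,0,-1],[0,0,0.1,0,0,0,-1],[0,0,0.1,0,0,0,-1]],
])

```text
time_s: 14.28
position: [0.6169, 0.1859, 0.0419]
tcp_rot: [[-0.327, 0.945, 0.0], [0.945, 0.327, -0.0], [-0.0, 0.0, -1.0]]
force: [-2.3, -0.0, 5.2]
opening: 0.171
grasp_force: 30.0
```

Emit:
apply_moves([
  [[0,0,0,0,0,0,-0.3],[0,0,0,0,0,0,0],[0,0,0,0,0,0,0],[0,0,-1,0,0,0,0],[0,0,-4,0,0,0,0],[0,0,-8,0,0,0,0],[-5.3,-14.1,-8,0,0,0,0],[-5.3,-14.1,-8,0,0,0,0],[-5.3,-14.1,-8,0,0,0,0],[-5.3,-14.1,-8,0,0,0,0],[-5.3,-14.1,-7,0,0,0,0],[-5.3,-14.1,-7,0,0,0,0],[-5.3,-14.1,-7,0,0,0,0]],
])

```text
time_s: 15.9
position: [0.5016, 0.0902, 0.1107]
tcp_rot: [[-0.328, 0.945, 0.0], [0.945, 0.328, 0.0], [0.0, 0.0, -1.0]]
force: [-0.3, 0.0, -0.5]
opening: 0.503
grasp_force: 0.0
```

```bash
python3 - <<'E'
from h import *
print(goal((.5015,.0894,.045)))
a=bot.capture("top")[110:230,120:280];b=bot.capture("scene")[220:380,330:490]
cv2.imwrite("pics/near4.png",np.hstack([cv2.resize(a,(400,300)),cv2.resize(b,(400,400))]) if 0 else np.hstack([cv2.copyMakeBorder(cv2.resize(a,(400,300)),0,100,0,0,0),cv2.resize(b,(400,400))]))
E
```

```text
(array([-0.07, -0.04,  6.57]), None, array([0.5016, 0.0902, 0.1107]), array([ -2.4,  32.5, 104.8,   0. ,  42.7, -21.5]))
```

View pics/near4.png

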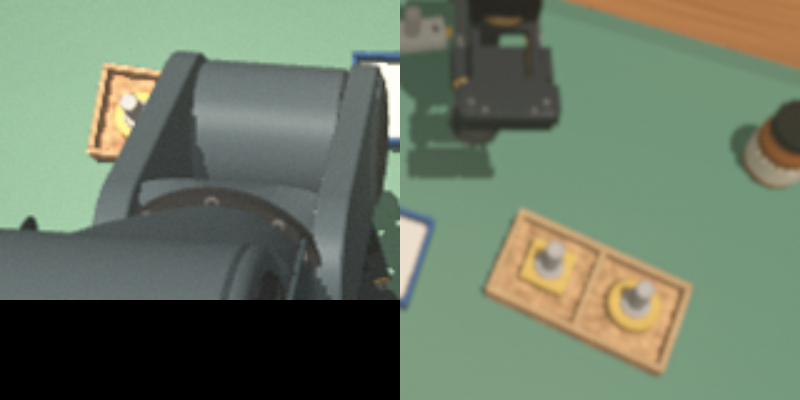

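Both stamps stand upright, one in each bay of the cork tray. Next, the large cutter goes to the blue tray's left bay.

Emit:
apply_moves([
  [[-0.05,0,3.5,0,0,0,0],[-0.05,0,6,0,0,0,0],[-0.05,0,6.5,0,0,0,0],[-0.05,0,6.5,0,0,0,0],[-0.05,0,6.5,0,0,0,-1],[-0.05,0,6.5,0,0,0,-1],[-0.05,0,6.5,0,0,0,-1],[-0.05,0,6.5,0,0,0,-1],[-0.05,0,6.5,0,0,0,-1],[0,0,5,0,0,0,-1],[0,0,1,0,0,0,-1],[0,0,-1,0,0,0,-1],[-2,3,-1,0,0,0,-1],[-5,7,-1,0,0,0,-1],[-8,11,-1,0,0,0,-1],[-9,12.4,-1,0,0,0,-1],[-9,12.4,1,0,0,0,-1],[-9,12.4,3.5,0,0,0,-1],[-9,12.4,4.8,0,0,0,-1],[-9,12.4,4.8,0,0,0,-1]],
])

```text
time_s: 18.5
position: [0.6464, 0.0453, 0.062]
tcp_rot: [[-0.327, 0.945, -0.003], [0.945, 0.327, 0.0], [0.001, -0.003, -1.0]]
force: [-1.0, -0.1, -3.5]
opening: 0.177
grasp_force: 30.0
```

Emit:
apply_moves([
  [[0,0,0.2,0,0,0,-1],[0,0,0.3,0,0,0,-1],[0,0,0.3,0,0,0,-1],[0,0,0.3,0,0,0,-1]],
])

```text
time_s: 19.0
position: [0.6478, 0.0451, 0.0604]
tcp_rot: [[-0.327, 0.945, 0.001], [0.945, 0.327, -0.0], [-0.0, 0.001, -1.0]]
force: [0.7, -0.2, -2.9]
opening: 0.174
grasp_force: 30.0
```

Emit:
apply_moves([
  [[0,0,0.4,0,0,0,-1],[0,0,0.6,0,0,0,-1],[0,0,0.7,0,0,0,-1],[0,0,0.75,0,0,0,-1],[0,0,0.75,0,0,0,-1]],
])

```text
time_s: 19.62
position: [0.6474, 0.0451, 0.0534]
tcp_rot: [[-0.327, 0.945, -0.0], [0.945, 0.327, -0.0], [-0.0, -0.0, -1.0]]
force: [-3.6, -0.3, 4.7]
opening: 0.177
grasp_force: 30.0
```

Emit:
apply_moves([
  [[0,0,0.05,0,0,0,-1],[0,0,0.05,0,0,0,-1]],
])

```text
time_s: 19.88
position: [0.6474, 0.0451, 0.0534]
tcp_rot: [[-0.327, 0.945, -0.0], [0.945, 0.327, -0.0], [-0.0, -0.0, -1.0]]
force: [-3.8, -0.2, 7.6]
opening: 0.173
grasp_force: 30.0
```

Emit:
apply_moves([
  [[0,0,0,0,0,0,-0.3],[0,0,0,0,0,0,0],[0,0,0,0,0,0,0],[0,0,-1,0,0,0,0],[0,0,-4,0,0,0,0],[0,0,-8,0,0,0,0],[-7.6,-19.1,-8,0,0,0,0],[-7.6,-19.1,-8,0,0,0,0],[-7.6,-19.1,-8,0,0,0,0],[-7.6,-19.1,-8,0,0,0,0],[-7.6,-19.1,-8,0,0,0,0],[-7.6,-19.1,-6,0,0,0,0],[-7.6,-19.1,-6,0,0,0,0],[-7.6,-19.1,-6,0,0,0,0]],
])

```text
time_s: 21.62
position: [0.4932, -0.0886, 0.1123]
tcp_rot: [[-0.328, 0.945, 0.001], [0.945, 0.328, -0.0], [-0.001, 0.001, -1.0]]
force: [0.5, 0.3, -0.2]
opening: 0.5
grasp_force: 0.0
```

```bash
python3 - <<'E'
from h import *
print(goal((.4913,-.0892,.045)))
print(goal((.649,-.030,.053)))
a=bot.capture("top")[110:230,220:380];b=bot.capture("scene")[210:370,230:390]
cv2.imwrite("pics/near5.png",np.hstack([cv2.copyMakeBorder(cv2.resize(a,(400,300)),0,100,0,0,0),cv2.resize(b,(400,400))]))
E
```

```text
(array([ 0.01, -0.2 ,  6.73]), None, array([ 0.4932, -0.0886,  0.1123]), array([-23. ,  31.8, 106. ,   0. ,  42.1, -42.2]))
(array([ 0.43, 16.64,  5.94]), None, array([ 0.4932, -0.0886,  0.1123]), array([-23. ,  31.8, 106. ,   0. ,  42.1, -42.2]))
```

View pics/near5.png

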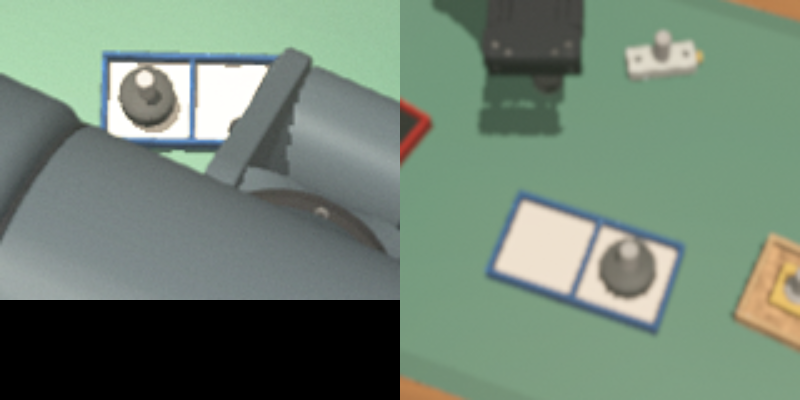

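The large cutter stands upright in the blue tray's left bay. The gripper is above the small cutter by the measured TCP position, with the parallax lean accounted for. Grasping and carrying it to the right bay.

Emit:
apply_moves([
  [[0,-0.15,3.5,0,0,0,0],[0,-0.15,6.2,0,0,0,0],[0,-0.15,6.7,0,0,0,0],[0,-0.15,6.7,0,0,0,0],[0,-0.15,6.7,0,0,0,-1],[0,-0.15,6.7,0,0,0,-1],[0,-0.15,6.7,0,0,0,-1],[0,-0.15,6.7,0,0,0,-1],[0,-0.15,6.7,0,0,0,-1],[0,0,5,0,0,0,-1],[0,0,1,0,0,0,-1],[0,0,-1,0,0,0,-1],[0.1,3,-1,0,0,0,-1],[0.2,7,-1,0,0,0,-1],[0.3,11,-1,0,0,0,-1],[0.4,15,-1,0,0,0,-1],[0.4,16.6,-1,0,0,0,-1],[0.4,16.6,1,0,0,0,-1],[0.4,16.6,4,0,0,0,-1],[0.4,16.6,5,0,0,0,-1]],
])

```text
time_s: 24.22
position: [0.6455, -0.0306, 0.0595]
tcp_rot: [[-0.327, 0.945, -0.005], [0.945, 0.327, 0.001], [0.003, -0.005, -1.0]]
force: [-0.4, 0.1, -1.0]
opening: 0.174
grasp_force: 30.0
```

Emit:
apply_moves([
  [[0,0,0.1,0,0,0,-1],[0,0,0.2,0,0,0,-1],[0,0,0.2,0,0,0,-1],[0,0,0.2,0,0,0,-1]],
])

```text
time_s: 24.72
position: [0.648, -0.0312, 0.0609]
tcp_rot: [[-0.327, 0.945, 0.001], [0.945, 0.327, -0.0], [-0.001, 0.001, -1.0]]
force: [-0.2, 0.2, -0.5]
opening: 0.175
grasp_force: 30.0
```

Emit:
apply_moves([
  [[0,0,0.4,0,0,0,-1],[0,0,0.6,0,0,0,-1],[0,0,0.7,0,0,0,-1],[0,0,0.75,0,0,0,-1],[0,0,0.75,0,0,0,-1]],
])

```text
time_s: 25.35
position: [0.6476, -0.0311, 0.0525]
tcp_rot: [[-0.327, 0.945, 0.0], [0.945, 0.327, -0.0], [-0.0, 0.0, -1.0]]
force: [-1.1, 0.2, -0.9]
opening: 0.173
grasp_force: 30.0
```

Emit:
apply_moves([
  [[0,0,0.05,0,0,0,-1],[0,0,0.05,0,0,0,-1]],
])

```text
time_s: 25.6
position: [0.6476, -0.0311, 0.0524]
tcp_rot: [[-0.327, 0.945, 0.0], [0.945, 0.327, -0.0], [-0.0, 0.0, -1.0]]
force: [-1.1, -0.5, 1.9]
opening: 0.173
grasp_force: 30.0
```

Emit:
apply_moves([
  [[0,0,0,0,0,0,-0.3],[0,0,0,0,0,0,0],[0,0,0,0,0,0,0],[0,0,-1,0,0,0,0],[0,0,-4,0,0,0,0],[0,0,-8,0,0,0,0],[10.4,-18.7,-8,0,0,0,0],[10.4,-18.7,-8,0,0,0,0],[10.4,-18.7,-8,0,0,0,0],[10.4,-18.7,-8,0,0,0,0],[10.4,-18.7,-8,0,0,0,0],[10.4,-18.7,-5.5,0,0,0,0],[10.4,-18.7,-5.5,0,0,0,0],[10.4,-18.7,-5.5,0,0,0,0]],
])

```text
time_s: 27.35
position: [0.4385, 0.0056, 0.1074]
tcp_rot: [[-0.327, 0.945, 0.002], [0.945, 0.327, -0.0], [-0.001, 0.002, -1.0]]
force: [-0.2, 0.2, 0.5]
opening: 0.502
grasp_force: 0.0
```

```bash
python3 - <<'E'
from h import *
print(goal((.4369,.0060,.035)))
print(goal((.5885,-.231,.043)))
a=bot.capture("top")[110:230,220:380];b=bot.capture("scene")[210:370,230:390]
cv2.imwrite("pics/near6.png",np.hstack([cv2.copyMakeBorder(cv2.resize(a,(400,300)),0,100,0,0,0),cv2.resize(b,(400,400))]))
E
```

```text
(array([ 0.1 , -0.15,  7.24]), None, array([0.4385, 0.0056, 0.1074]), array([-13.9,  29.4, 115. ,   0. ,  35.5, -33. ]))
(array([-27.26,   6.43,   6.48]), None, array([0.4385, 0.0056, 0.1074]), array([-13.9,  29.4, 115. ,   0. ,  35.5, -33. ]))
```

View pics/near6.png

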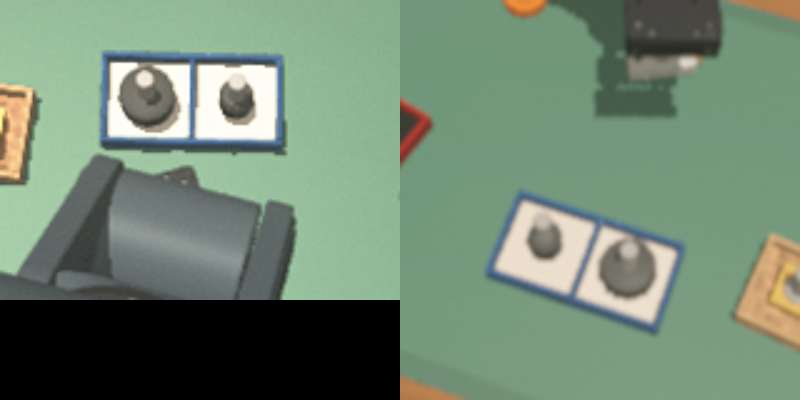

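Both cutters stand upright, one in each bay of the blue tray. Last is the type holder: grasp, carry and turn 40° to line it up with the red tray.

Emit:
apply_moves([
  [[0.1,-0.1,4,0,0,0,0],[0.1,-0.1,6.7,0,0,0,0],[0.1,-0.1,7.2,0,0,0,0],[0.1,-0.1,7.2,0,0,0,0],[0.1,-0.1,7.2,0,0,0,-1],[0.1,-0.1,7.2,0,0,0,-1],[0.1,-0.1,7.2,0,0,0,-1],[0.1,-0.1,7.2,0,0,0,-1],[0.1,-0.1,7.2,0,0,0,-1],[0,0,5,0,0,0,-1],[0,0,1,0,0,0,-1],[0,0,-1.5,0,0,0,-1],[-3,0.7,-1.5,0,0,5,-1],[-7.5,1.7,-1.5,0,0,12,-1],[-12,2.8,-1.5,0,0,19,-1],[-16.5,3.8,-1.5,0,0,26,-1],[-21,4.9,-1.5,0,0,33,-1],[-25,5.8,-1.5,0,0,38,-1],[-27.5,6.3,-1.5,0,0,40,-1],[-27.5,6.3,-1,0,0,40,-1]],
])

```text
time_s: 29.95
position: [0.5869, -0.235, 0.1164]
tcp_rot: [[0.359, 0.934, 0.001], [0.934, -0.359, -0.001], [-0.0, 0.001, -1.0]]
force: [-0.3, 0.1, -2.3]
opening: 0.172
grasp_force: 30.0
```

Emit:
apply_moves([
  [[0,0,1,0,0,0,-1],[0,0,3,0,0,0,-1],[0,0,3.5,0,0,0,-1],[0,0,3.5,0,0,0,-1],[0,0,3.5,0,0,0,-1]],
])

```text
time_s: 30.58
position: [0.5865, -0.233, 0.0826]
tcp_rot: [[0.357, 0.934, 0.001], [0.934, -0.357, -0.0], [-0.0, 0.001, -1.0]]
force: [0.9, -0.6, -1.6]
opening: 0.173
grasp_force: 30.0
```

```bash
python3 - <<'E'
from h import *
print(goal((.5878,-.234,.0425)))
a=bot.capture("top")[130:250,340:500];b=bot.capture("scene")[180:340,130:290]
cv2.imwrite("pics/near7.png",np.hstack([cv2.copyMakeBorder(cv2.resize(a,(400,300)),0,100,0,0,0),cv2.resize(b,(400,400))]))
E
```

```text
(array([-0.04,  0.15,  4.01]), None, array([ 0.5865, -0.233 ,  0.0826]), array([-31.8,  41.6,  87.7,   0. ,  50.6, -10.9]))
```

View pics/near7.png

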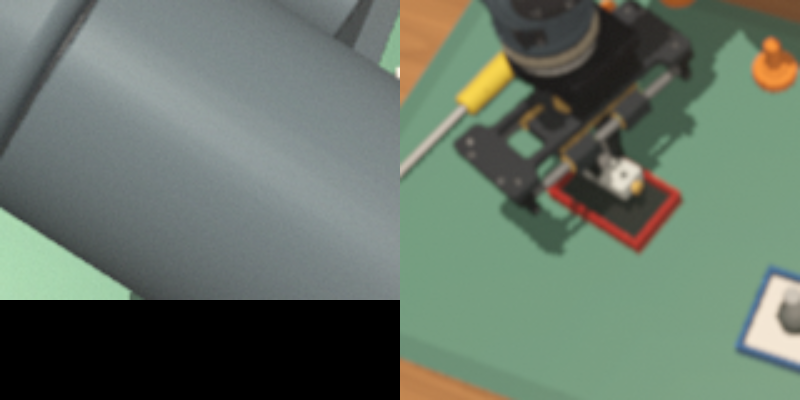

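The holder hangs level and parallel to the red tray, at about (220,250) in the scene view. Lowering it.

Emit:
apply_moves([
  [[0,0.1,1.5,0,0,0,-1],[0,0.1,2.8,0,0,0,-1],[0,0.1,3.4,0,0,0,-1],[0,0.1,3.6,0,0,0,-1],[0,0.1,3.8,0,0,0,-1],[0,0.1,3.9,0,0,0,-1],[0,0.1,3.9,0,0,0,-1]],
])

```text
time_s: 31.55
position: [0.5873, -0.2337, 0.0433]
tcp_rot: [[0.357, 0.934, 0.0], [0.934, -0.357, -0.0], [-0.0, 0.0, -1.0]]
force: [1.0, -0.3, -1.7]
opening: 0.172
grasp_force: 30.0
```

Emit:
apply_moves([
  [[0,0,0.05,0,0,0,-1],[0,0,0.05,0,0,0,-1]],
])

```text
time_s: 31.8
position: [0.5872, -0.2336, 0.0427]
tcp_rot: [[0.357, 0.934, 0.0], [0.934, -0.357, -0.0], [-0.0, 0.0, -1.0]]
force: [-0.2, -0.5, -2.2]
opening: 0.177
grasp_force: 30.0
```

Emit:
apply_moves([
  [[0,0,0.05,0,0,0,-1],[0,0,0.1,0,0,0,-1],[0,0,0.1,0,0,0,-1]],
])

```text
time_s: 32.17
position: [0.5873, -0.2337, 0.0424]
tcp_rot: [[0.357, 0.934, 0.0], [0.934, -0.357, -0.0], [-0.0, 0.001, -1.0]]
force: [-1.9, 0.9, 5.6]
opening: 0.172
grasp_force: 30.0
```

Emit:
apply_moves([
  [[0,0,0,0,0,0,-0.3],[0,0,0,0,0,0,0],[0,0,0,0,0,0,0],[0,0,-1,0,0,0,0],[0,0,-4,0,0,0,0],[0,0,-10,0,0,0,0],[0,0,-16,0,0,0,0],[16,-17,-18,0,0,0,0],[16,-17,-18,0,0,0,0],[16,-17,-18,0,0,0,0],[16,-17,-18,0,0,0,0],[16,-17,-18,0,0,0,0],[16,-17,-18,0,0,0,0]],
])

```text
time_s: 33.8
position: [0.4865, -0.0239, 0.2223]
tcp_rot: [[0.357, 0.934, 0.002], [0.934, -0.357, -0.001], [-0.0, 0.003, -1.0]]
force: [0.4, 0.2, -0.1]
opening: 0.497
grasp_force: 0.0
```

```bash
python3 - <<'E'
from h import *
a=bot.capture("top")[80:300,60:530];b=bot.capture("scene")[140:400,90:520]
cv2.imwrite("pics/end.png",np.vstack([cv2.resize(a,(600,281)),cv2.resize(b,(520,314))[:, :] if 0 else cv2.resize(b,(600,319))]))
E
```

```text
(no output)
```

View pics/end.png

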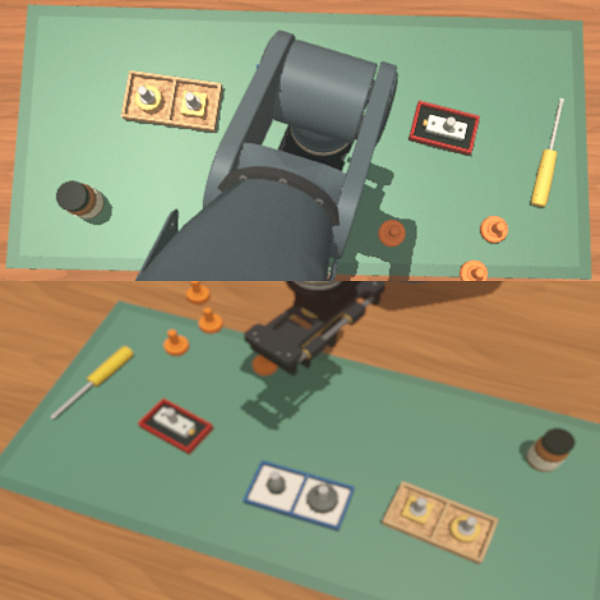

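All five tools stand upright in the right bays: cork tray top-left, red tray top-right, blue tray in the lower view. The jar and screwdriver look unmoved and the gripper is clear, so I'm handing in.

```bash
python3 -c "
from rig import bot
print(bot.hand_in())"
```

```text
the job is handed in; nothing more can be done
None
```

The job is handed in: all five tools were set down upright in their own trays, one to each bay, and the dye jar and screwdriver were left alone; it took about 34 s of the 120 s.

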